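# Unlock the needle valve, seat it and crack it open a quarter turn

## Robot

A 6-joint arm with a two-finger parallel gripper is mounted at the origin on a cart in front of the work surface, level with it; the furniture and walls round the work are solid. World frame = base frame: x ahead of the robot, y to its left, z up, the work surface at z = 0. Lengths are in m, angles in degrees, forces in N, time in s.
With the tool pointing down it reaches from about 0.25 to 0.725 m from the base axis. Payload 9.7 kg.
Tool frame: the origin (TCP) lies midway between the tips of the shut fingers; the grasp point (between the pads) lies 19 mm behind it (bot.pinch_z is the distance from the TCP to the grasp point, in m); z points along the fingers, y is the line along which they close (so a half turn about z gives the same grasp; the last joint's range is limited). The gripper opens to 85 mm and grips with 20 to 120 N. Pads are 22 mm wide; open, the fingers measure 114 mm over their backs; the gripper's body (76 mm by 85 mm) begins 54 mm behind the grasp point. The pads swing forward as they close: fully open they stand 13 mm farther back than shut.
Start: joints at [76.719, 4.979, 10.078, 95.1, 0, 90], TCP at [0.126, 0.535, 0.231] pointing down, gripper open.
Joint ranges: [-179.16, 179.16], [-48.56, 103.87], [-65.8, 70.77], [-126.05, 130.52], [-82.76, 87.17], [-180, 180]. Speed limits (degrees/s): [127.2, 127.2, 147.25, 180, 180, 180].

## Interface

Orientations are given as [roll, pitch, yaw] about the fixed x, y, z axes, in that order (R = Rz(yaw) Ry(pitch) Rx(roll)).
In Python, from workcell import sensors, camera, ticket, bot gives the robot as it stands.
- The arm moves only by the shell command python3 -m handwheel 'ROWS' [FORCE]. ROWS is a JSON object of lists of equal length, an entry for each row: "gripper": the opening, from -1 (shut) to 1 (fully open); "slide": the shift along the tool's x, y, z in mm, a list of three; "yaw": the turn about the tool's z in rad. A call has 1 to 8 rows; each row shifts and turns the commanded pose from where the row before left it, along the tool's axes as they then stand; what a row does not reach is not made up. A row lasts 1/12 s, in which the tool goes at most 41.7 mm and 7.16 degrees, less where a joint would pass 70% of its speed; a pose out of reach is approached as far as the arm can. A call is refused whole if a number of a shift passes 41.7 or a number of a turn 0.125, either way. A call with a gripper value outside its range is refused whole. The fingers move at their own pace and stop on an object; FORCE is the grip in N (left out, the last holds). Time passes only in rows, so rows that do not move let the fingers close. It gives the time, the measured TCP pose, the force, the opening and the grip force at its end, in the units of the state.
- sensors.get_obs(): the state, without advancing time (a new reading comes with each control period).
- camera(name): name is "side" or "top" or "wrist"; returns a dict with "img" (480x640x3 uint8, red, green, blue), "fx", "fy", "cx", "cy" (pixels), "R" (3x3) and "t" (3): a world point X has camera coordinates R X + t. Camera axes: x right, y down, z forward; pixel columns grow to the right and rows downward; lengths in m; the calibration is good to about 2 mm. A picture is of the moment at which its call begins. There is no depth.
- ticket.job_done(): hands the job in; it is judged then, once.
The state is a dict: "time": time; "q": joint angles; "qd": joint speeds; "joint_efforts": joint torques, N m; "ee_pos": TCP position; "tcp_rot": TCP orientation; "wrist_force": force on the tool from outside, world axes, zero at the start; "torque": the same for the moment, N m; "opening": finger opening in m; "grasp_force": force on a finger pad.
Only numpy, scipy, OpenCV 4.12 (cv2) and the standard library are available. Lean on these libraries where they do the work, as an engineer would, in place of code of your own. Each camera call takes 0.05 s, during which the arm holds its last target. There are 200 camera calls.

## Task

Set the needle valve on the small bench gas manifold for a slow purge: draw the steel stop pin that locks it open straight up out of its sleeve and stand it fully down in the empty parking sleeve, then screw the flat-bladed thumbscrew clockwise until it seats and back it off anticlockwise by a quarter turn. Finish still gripping the thumbscrew at that setting, ready to shut it again. Leave the round knob of the other valve and the things lying about the bench as they are.

Things in the scene. Friction and masses are not known exactly. Their poses are not given: they have to be found in the camera images.
- manifold: Gas manifold fixed to the bench: base plate 100x230x8 mm, aluminium bar on it (top at 42), gauge (top at 98 mm). Origin: centre of the underside; x to the hose barbs (away from the robot at yaw 0), y along the bar to the thumbscrew end, z up. In its frame, mm: thumbscrew axis (12, 75), lock sleeve (-13, 79), parking sleeve (-30, -45), round knob (12, -15), gauge (18, -78).
- stop_pin: Loose steel pin 128 mm long: 10 mm round shaft, chamfered foot, 17 mm collar, on top a flat grip tab 10 mm thick (pin's x), 30 wide (y), 26 tall, 102 to 128 mm above the foot. Origin: centre of the foot; z up along it. It starts in the lock sleeve, foot 42 mm deep (12 mm above the bench), leaning at most 0.06 rad, and stops the blade from turning clockwise to closed.
- pin_grip (a point): Centre of the pin's grip tab, 116 mm above its foot; axes as the pin's (x across the 10 mm thickness).
- lock_mouth (a point): Centre of the mouth of the steel sleeve in which the pin starts, beside the thumbscrew: rim 54 mm above the bench, outer diameter 19 to 23 mm, bore 12 mm, slightly flared mouth, 42 mm deep; z up.
- park_mouth (a point): Centre of the mouth of the empty parking sleeve, the same as the lock sleeve: rim 54 mm above the bench, bore 12 mm, slightly flared mouth, 42 mm deep, so that a pin fully down has its foot 42 mm below this point; z up.
- thumb_grip (a point): Centre of the thumbscrew's flat steel blade, on its vertical axis, 82 mm above the bench: 10 mm thick (point's x), 68 long (y), 26 tall (from 69 to 95 mm above the bench); the point turns with it. Below it a 13 mm hub, then a brass gland and hexagon, 23 mm wide (top 58 mm above the bench). Pinch its two flat faces from above.
- thumbscrew (a joint): Opening of the needle valve, rad: 0 = seated (hard stop), grows anticlockwise seen from above, to 3.2; starts at 2.0 to 2.8; a quarter turn back from the seat reads 1.57. At 0 the blade lies along the manifold's y. Friction 0.07 N m, no spring: it stays where it is left; it rises 2 mm a turn on its thread.
- vent_knob (a joint): Round black fluted knob, 36 mm in diameter and 20 mm tall (top 80 mm above the bench), of the other valve: its turning in rad, 0 at the start. To be left alone.
- petri_loose: Bystander: round clear petri dish with pink medium, 59 mm in diameter, 14 mm tall, on the bench near the gauge end of the manifold. Origin: centre of its underside.
- pen_loose: Bystander: slim pen, 145 mm long and 9 mm thick, lying in front of the manifold. Origin: centre of its underside.
- forceps_loose: Bystander: steel forceps, 122 mm long and 6 mm tall, lying in front of the manifold. Origin: centre of its underside.

How it is judged (in metres and radians):
On the way, in this order (a step that is already met when the one before it is completed fails the run):
1. the stop pin stands fully down in the parking sleeve, upright and let go (horizontal distance between stop_pin and park_mouth below 0.005 m and z of stop_pin in the frame of park_mouth below -0.034 m and angle between stop_pin's own z axis and vertical below 0.15 rad and contact force between the fingers and stop_pin below 0.3 N), for 0.2 s.
2. the thumbscrew is turned clockwise until it seats (value of joint thumbscrew below 0.08 rad), for 0.2 s.
At the end, for the whole second after the job is handed in: The thumbscrew stands still a quarter turn (1.57 rad, within 0.25) back from its seat with the fingers still gripping it (over 3 N), and the stop pin stands in the parking sleeve: foot within 5 mm of its axis and at least 34 mm below its mouth, tilted less than 0.15 rad (value of joint thumbscrew between 1.321 and 1.821 rad and velocity of joint thumbscrew between -0.1 and 0.1 rad/s and contact force between the fingers and thumbscrew above 3 N and horizontal distance between stop_pin and park_mouth below 0.005 m and z of stop_pin in the frame of park_mouth below -0.034 m and angle between stop_pin's own z axis and vertical below 0.15 rad); the arm keeps its last pose, push and grip.
It fails at once if the round knob of the other valve is turned by more than 0.25 rad (value of joint vent_knob above 0.25 rad or value of joint vent_knob below -0.25 rad).
It fails at once if the petri dish, the pen or the forceps are knocked more than 30 mm from where they lay (distance of any of petri_loose, pen_loose, forceps_loose from where it was at the start of the episode above 0.03 m).
It also fails if it takes over 54 s, if anything falls off the work surface, if the arm or the gripper's body presses on something with over 40 N, if the wrist force passes 120 N, or if a joint passes its speed limit or range.

## Working session

There is one attempt and no reset: what is moved stays moved. The work goes in short steps, Python scripts to look and compute and a shell command to move; the robot and the scene stay as the last step left them, time stands still between calls to the robot, and variables do not carry over. Pictures are saved under pics/ and viewed, at most 11 in all, crops included, and the job is handed in when it is done.

```bash
ls; mkdir -p pics; python3 - <<'E'
from workcell import sensors,camera,bot
import cv2,numpy as np
print(sensors.get_obs(), bot.pinch_z)
for n in ["top","side","wrist"]:
    c=camera(n); cv2.imwrite(f"pics/{n}0.png",c["img"][:,:,::-1]); np.savez(f"pics/{n}0.npz",**c)
    print(n,c["fx"],c["fy"],c["cx"],c["cy"],(-c["R"].T@c["t"]).round(3),c["R"].round(3).tolist())
E
```

```text
pics
{'time': 0.0, 'q': array([ 7.67190340e+01,  5.01033625e+00,  1.00341124e+01,  9.50997833e+01,
       -1.19216259e-03,  8.99996011e+01]), 'qd': array([-0.10906874, -0.00999408, -0.03225137, -0.0503376 , -0.0006523 ,
       -0.01460461]), 'joint_efforts': array([-2.68230266e-03, -5.20387530e+01,  4.64802432e+01,  1.61705300e-02,
       -2.88889414e-04, -1.98865598e-05]), 'ee_pos': array([0.12630152, 0.53506117, 0.23058734]), 'tcp_rot': array([-1.79923993e+02,  1.19163231e-03,  1.66719435e+02]), 'wrist_force': array([-0.11313645, -0.67160506,  0.43921429]), 'torque': array([-0.04394511, -0.01966621, -0.00356622]), 'grasp_force': 0.0, 'opening': 0.08539607939793657} 0.0187
top 492.969444458106 492.969444458106 327.2386428339411 234.03722287742647 [ 0.329 -0.162  0.928] [[-0.144, -0.99, 0.001], [-0.967, 0.14, -0.211], [0.209, -0.032, -0.977]]
side 614.5616193264324 614.5616193264324 314.2042115401561 239.43602400916157 [ 0.304 -0.78   0.668] [[0.947, -0.321, 0.005], [-0.207, -0.622, -0.755], [0.245, 0.714, -0.656]]
wrist 404.1980568265292 404.1980568265292 317.3108154822313 241.87691355301678 [0.053 0.552 0.373] [[0.23, 0.973, -0.002], [0.929, -0.219, 0.299], [0.291, -0.07, -0.954]]
```

View pics/top0.png

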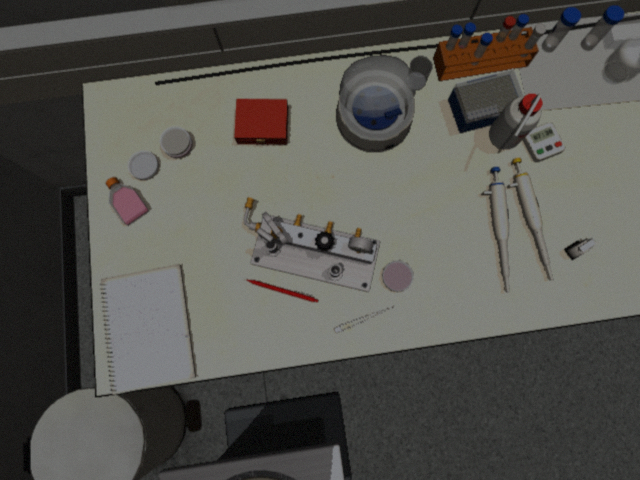

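View pics/side0.png

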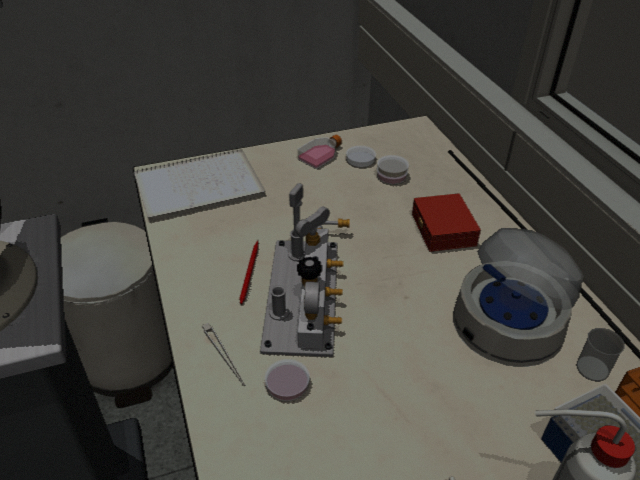

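The top view shows the manifold at about (250-380, 200-290): thumbscrew blade and pin at the left end (270,230), parking sleeve (336,270), knob (325,240), gauge (362,240). The side view shows the pin tab at (296,195), the blade (317,218) and the parking sleeve (279,292). The arm is clear of both views.

```bash
cat > h.py <<'E'
import numpy as np,cv2
def load(n): return dict(np.load(f"pics/{n}.npz"))
def ray(c,u,v):
    d=c["R"].T@np.array([(u-c["cx"])/c["fx"],(v-c["cy"])/c["fy"],1]); return -c["R"].T@c["t"],d
def plane(c,u,v,z):
    o,d=ray(c,u,v); return o+d*(z-o[2])/d[2]
def proj(c,X):
    p=c["R"]@np.asarray(X)+c["t"]; return np.array([c["fx"]*p[0]/p[2]+c["cx"],c["fy"]*p[1]/p[2]+c["cy"]])
def tri(c1,p1,c2,p2):
    o1,d1=ray(c1,*p1);o2,d2=ray(c2,*p2)
    s=np.linalg.lstsq(np.c_[d1,-d2],o2-o1,rcond=None)[0]
    a,b=o1+s[0]*d1,o2+s[1]*d2
    return (a+b)/2,np.linalg.norm(a-b)
E
python3 - <<'E'
from h import *
t=load("top0")["img"];s=load("side0")["img"]
A=cv2.resize(t[190:300,235:395],None,fx=4.9,fy=4.9,interpolation=cv2.INTER_CUBIC)
cv2.imwrite("pics/tc.png",np.clip(A[:,:,::-1]*1.5,0,255))
B=cv2.resize(s[175:365,250:360],None,fx=3.15,fy=3.15,interpolation=cv2.INTER_CUBIC)
cv2.imwrite("pics/sc.png",np.clip(B[:,:,::-1]*1.5,0,255))
E
```

```text
[ WARN:0@0.084] global loadsave.cpp:1063 imwrite_ Unsupported depth image for selected encoder is fallbacked to CV_8U.
```

View pics/tc.png

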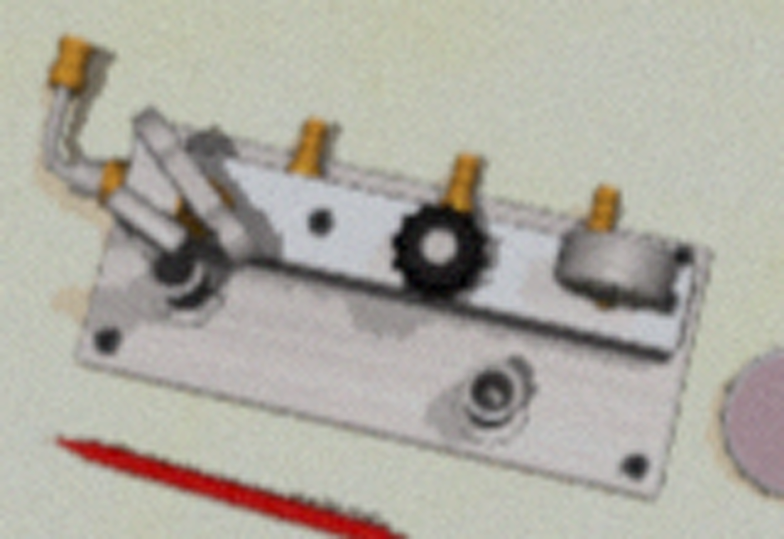

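View pics/sc.png

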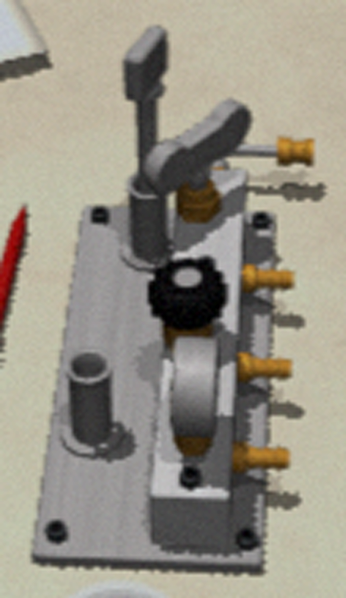

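The top crop shows plate corners near (80,358), (655,496) and (710,248), the parking mouth at (494,388), the blade's top face from (150,115) to (240,250), and the tab's top face from (115,195) to (180,240). The side crop shows the parking mouth at (90,365), the tab's top at about (146,48) and the blade's top from (155,150) to (245,108). An elbow pipe sticks out past the thumbscrew end.

```bash
python3 - <<'E'
from h import *
T,S=load("top0"),load("side0")
tp=lambda u,v:(u/4.9+235-.4,v/4.9+190-.4)
sp=lambda u,v:(u/3.15+250-.35,v/3.15+175-.35)
for n,a,b in [("park",(494,388),(90,365)),("tabtop",(148,217),(146,48)),("bladetop",(196,183),(200,138)),("knobtop",(438,248),(188,275)),("corner",(655,496),(35,555))]:
    X,e=tri(T,tp(*a),S,sp(*b)); print(n,(X*1000).round(1),round(e*1000,1))
A,B,C=[plane(T,*tp(*p),0.008) for p in [(82,355),(655,494),(710,250)]]
print("corners",A,B,C,"len",np.linalg.norm(A-B),np.linalg.norm(B-C))
d=A-B; ly=np.arctan2(d[1],d[0]); yaw=ly-np.pi/2; print("yaw",np.degrees(yaw), "by BC",np.degrees(np.arctan2(*(C-B)[1::-1])))
o=(A+C)/2; c,s=np.cos(yaw),np.sin(yaw)
print("origin",o)
for n,p in dict(thumb=(12,75),lock=(-13,79),park=(-30,-45),knob=(12,-15),gauge=(18,-78)).items():
    print(n,o[:2]+np.array([c*p[0]-s*p[1],s*p[0]+c*p[1]])/1000)
for n,a,b,z in [("blade",(150,116),(240,250),.0955),("tab",(115,197),(180,241),.140)]:
    P,Q=plane(T,*tp(*a),z),plane(T,*tp(*b),z); print(n,P,Q,"mid",(P+Q)/2,np.linalg.norm(P-Q),np.degrees(np.arctan2(*(P-Q)[1::-1])))
E
```

```text
park [ 451.2 -196.1   52.1] 0.0
tabtop [513.2 -86.3 134.9] 0.7
bladetop [ 534.8 -100.2   86.3] 0.0
knobtop [ 500.8 -182.7   79.9] 1.2
corner [ 408.2 -252.7    3.8] 0.4
corners [ 0.49274445 -0.0427094   0.008     ] [ 0.40836315 -0.25239736  0.008     ] [ 0.49875481 -0.28880272  0.008     ] len 0.22602929758505602 0.0974474332121953
yaw -21.920527742168577 by BC -21.93717948322242
origin [ 0.49574963 -0.16575606  0.008     ]
thumb [ 0.53488107 -0.10065821]
lock [ 0.51318179 -0.0876144 ]
park [ 0.45111914 -0.19630307]
knob [ 0.50128226 -0.18415144]
gauge [ 0.4833293  -0.24483663]
blade [ 0.55916815 -0.08760396  0.0955    ] [ 0.50630908 -0.11320764  0.0955    ] mid [ 0.53273862 -0.1004058   0.0955    ] 0.05873354285383242 25.844450833263437
tab [ 0.52076475 -0.07673628  0.14      ] [ 0.50273331 -0.09644033  0.14      ] mid [ 0.51174903 -0.08658831  0.14      ] 0.02670921762671023 47.53793267364917
```

```bash

python3 -m handwheel '{"gripper":[1,1,1,1,1,1,1,1],"slide":[[-13,-12.9,0],[-25.9,-25.8,0],[-25.9,-25.8,0],[-25.9,-25.8,0],[-25.9,-25.8,0],[-25.9,-25.8,0],[-25.9,-25.8,0],[-25.9,-25.8,0]],"yaw":[0,0,0,0,0,0,0,0]}'
python3 -m handwheel '{"gripper":[1,1,1,1,1,1,1,1],"slide":[[-25.9,-25.8,0],[-25.9,-25.8,0],[-25.9,-25.8,0],[-25.9,-25.8,0],[-25.9,-25.8,0],[-25.9,-25.8,0],[-25.9,-25.8,0],[-25.9,-25.8,0]],"yaw":[0,0,0,0,0,0,0,0]}'
python3 -m handwheel '{"gripper":[1,1,1,1,1,1,1,1],"slide":[[-25.9,-25.8,0],[-25.9,-25.8,0],[-25.9,-25.8,0],[-25.9,-25.8,0],[-13,-12.9,0],[0,0,0],[0,0,0],[0,0,0]],"yaw":[0,0,0,0,0,0.12,0.12,0.12]}'
python3 -c "
from workcell import sensors
o=sensors.get_obs();print(o['q'],o['tcp_rot'])"
```

```text
time: 0.82
ee_pos: [0.2714, 0.3007, 0.2312]
tcp_rot: [180.0, 0.0, 166.7]
wrist_force: [-0.1, -0.3, -1.1]
opening: 0.0855
grasp_force: 0.0
time: 1.48
ee_pos: [0.4258, 0.052, 0.2313]
tcp_rot: [180.0, 0.0, 166.7]
wrist_force: [0.4, 0.9, -0.0]
opening: 0.0855
grasp_force: 0.0
time: 2.15
ee_pos: [0.512, -0.0865, 0.2307]
tcp_rot: [-180.0, -0.1, 145.7]
wrist_force: [-0.2, 1.0, -0.6]
opening: 0.0854
grasp_force: 0.0
[-9.59155194e+00  8.11737228e-01  5.67156856e+00  9.49299595e+01
  1.40433656e-03  2.47161864e+01] [-1.79971953e+02 -6.42909617e-02  1.45692245e+02]
```

```bash

python3 -m handwheel '{"gripper":[1,1,1,1,1,1,1,1],"slide":[[0,0,0],[0,0,0],[0,0,0],[0,0,0],[0,0,0],[0,0,0],[0,0,0],[0,0,0]],"yaw":[-0.119,-0.119,-0.119,-0.119,-0.119,-0.119,-0.119,-0.119]}'
python3 -m handwheel '{"gripper":[1,1,1,1,1,1],"slide":[[0,0,0],[0,0,0],[0,0,0],[0,0,0],[0,0,0],[0,0,0]],"yaw":[-0.119,-0.119,-0.119,-0.119,0,0]}'
python3 - <<'E'
from workcell import camera
from h import *
c=camera("wrist"); np.savez("pics/wrist1.npz",**c); cv2.imwrite("pics/wrist1.png",np.clip(c["img"][:,:,::-1]*1.4,0,255).astype(np.uint8))
for n,X in dict(tab=(.513,-.087,.140),tabold=(.5122,-.0865,.140),thumb=(.5349,-.1005,.095),park=(.4511,-.1963,.054),lock=(.5132,-.0876,.054)).items(): print(n,proj(c,X).round(1))
E
```

```text
time: 2.82
ee_pos: [0.5119, -0.0859, 0.231]
tcp_rot: [180.0, -0.0, -159.0]
wrist_force: [0.3, -0.2, -0.1]
opening: 0.0851
grasp_force: 0.0
time: 3.32
ee_pos: [0.512, -0.0859, 0.2311]
tcp_rot: [180.0, -0.0, -132.3]
wrist_force: [-0.9, 0.2, -0.6]
opening: 0.0851
grasp_force: 0.0
tab [316.4 246.7]
tabold [318.  246.4]
thumb [281.3 233.6]
park [278.  48.]
lock [316.  213.5]
```

View pics/wrist1.png

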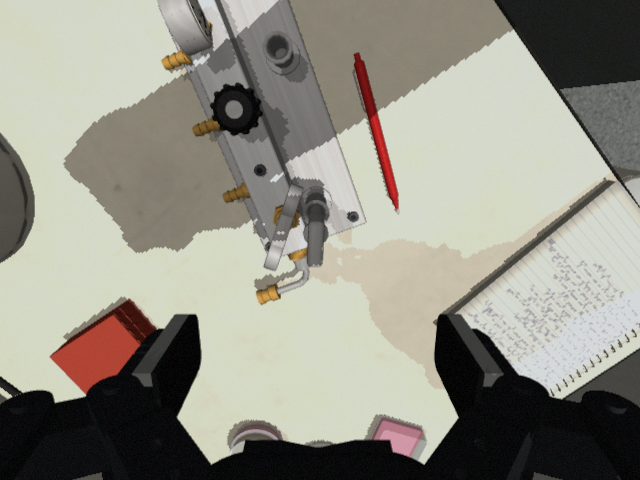

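The wrist view shows the tab edge-on and vertical at about (316,247), aligned with the fingers. The parking mouth is at (280,48), within 2 px of the prediction. Next: descend and grip.

```bash

python3 -m handwheel '{"gripper":[1,1,1,1,1,1,1,1],"slide":[[0.2,-1.5,10],[0,0,20],[0,0,25],[0,0,25],[0,0,20],[0,0,13],[0,0,8],[0,0,0]],"yaw":[0,0,0,0,0,0,0,0]}' 50
python3 -m handwheel '{"gripper":[-1,-1,-1,-1,-1,-1,-1,-1],"slide":[[0,0,0],[0,0,0],[0,0,0],[0,0,0],[0,0,0],[0,0,0],[0,0,0],[0,0,0]],"yaw":[0,0,0,0,0,0,0,0]}' 50
python3 -m handwheel '{"gripper":[-1,-1,-1,-1],"slide":[[0,0,0],[0,0,0],[0,0,0],[0,0,0]],"yaw":[0,0,0,0]}'
```

```text
time: 4.03
ee_pos: [0.512, -0.087, 0.108]
tcp_rot: [179.9, -0.1, -132.2]
wrist_force: [0.4, -0.0, 0.1]
opening: 0.0855
grasp_force: 0.0
time: 4.7
ee_pos: [0.5133, -0.0871, 0.1108]
tcp_rot: [-180.0, 0.0, -132.1]
wrist_force: [-0.8, 0.1, 5.1]
opening: 0.0127
grasp_force: 48.8
time: 5.03
ee_pos: [0.5133, -0.0871, 0.1108]
tcp_rot: [-180.0, 0.0, -132.1]
wrist_force: [-0.3, -0.2, 6.1]
opening: 0.0127
grasp_force: 48.9
```

```bash

python3 -m handwheel '{"gripper":[-1,-1,-1,-1,-1,-1,-1,-1],"slide":[[0,0,-3],[0,0,-6],[0,0,-9],[0,0,-10],[0,0,-10],[0,0,-10],[0,0,-8],[0,0,-4]],"yaw":[0,0,0,0,0,0,0,0]}'
python3 - <<'E'
from workcell import camera,sensors
from h import *
for n in ["side","top"]:
    c=camera(n); np.savez(f"pics/{n}2.npz",**c)
    if n=="side": cv2.imwrite("pics/side2.png",np.clip(cv2.resize(c["img"][110:350,220:420],None,fx=2.5,fy=2.5,interpolation=cv2.INTER_CUBIC)[:,:,::-1]*1.4,0,255).astype(np.uint8))
print(sensors.get_obs()["wrist_force"],sensors.get_obs()["ee_pos"])
E
```

```text
time: 5.7
ee_pos: [0.5135, -0.0872, 0.1721]
tcp_rot: [-179.9, 0.1, -132.1]
wrist_force: [0.3, -0.1, -1.6]
opening: 0.0129
grasp_force: 48.8
[-0.90538149 -0.11996495 -0.79880939] [ 0.51342565 -0.0871506   0.1712557 ]
```

View pics/side2.png

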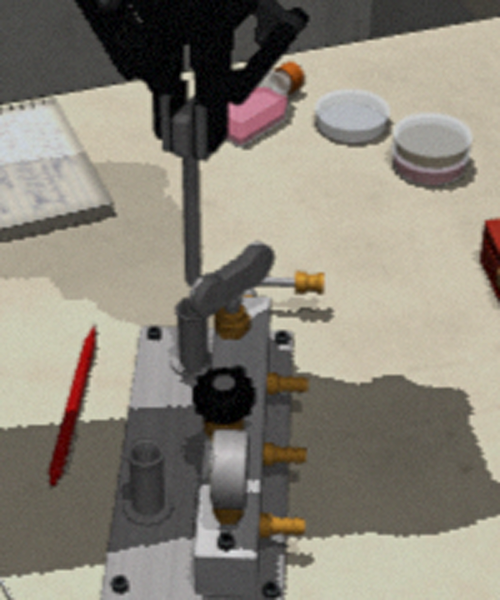

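The pin is out and held upright, with its foot at crop (193,283), i.e. image (297,223), clear of the sleeve at (193,305). I'll check the foot against the prediction.

```bash
python3 - <<'E'
from h import *
S=load("side2"); c0=np.array([.5134,-.0871])
for z in (.070,.073,.076): print(z,plane(S,297.2,223.0,z).round(4),proj(S,[*c0,z]).round(1))
# shaft axis in the image: dark columns between tab and foot
g=cv2.cvtColor(S["img"],cv2.COLOR_RGB2GRAY).astype(int)
for v in range(176,222,6): print(v,g[v,286:308].tolist())
print(proj(S,[*c0,.17]),proj(S,[*c0,.07]))
p=plane(S,148/2.5+220,450/2.5+110,.054);print("park",p)
E
```

```text
0.07 [ 0.5146 -0.0839  0.07  ] [297.1 224.4]
0.073 [ 0.5135 -0.0874  0.073 ] [297.1 222.9]
0.076 [ 0.5124 -0.0909  0.076 ] [297.  221.4]
176 [137, 139, 135, 135, 137, 139, 117, 54, 34, 35, 38, 38, 41, 85, 137, 141, 141, 138, 137, 138, 140, 138]
182 [114, 123, 140, 138, 139, 139, 118, 53, 32, 39, 38, 39, 38, 67, 116, 138, 141, 142, 141, 142, 142, 141]
188 [130, 118, 124, 142, 137, 136, 124, 68, 37, 39, 43, 44, 40, 63, 113, 139, 139, 138, 137, 140, 136, 141]
194 [113, 115, 112, 118, 118, 114, 107, 66, 37, 44, 43, 45, 44, 63, 112, 137, 135, 135, 135, 136, 138, 139]
200 [115, 114, 114, 119, 114, 114, 108, 76, 38, 40, 44, 46, 42, 53, 100, 137, 136, 140, 140, 138, 139, 139]
206 [117, 117, 114, 116, 118, 117, 108, 78, 41, 39, 44, 44, 41, 54, 97, 136, 139, 138, 137, 137, 136, 137]
212 [117, 115, 114, 114, 115, 118, 114, 96, 40, 38, 46, 41, 41, 51, 89, 123, 140, 141, 141, 139, 140, 141]
218 [118, 119, 117, 121, 118, 121, 119, 100, 45, 39, 43, 46, 41, 48, 87, 137, 140, 137, 134, 121, 79, 62]
[296.15332782 170.12724446] [297.10320224 224.4121102 ]
park [ 0.45232528 -0.197289    0.054     ]
```

```bash

python3 -m handwheel '{"gripper":[-1,-1,-1,-1,-1,-1,-1,-1],"slide":[[6,-1.3,0],[15,-3.3,0],[22,-4.9,0],[25,-5.5,0],[25,-5.5,0],[18,-4,0],[8,-1.8,0],[3.5,-0.8,0]],"yaw":[0,0,0,0,0,0,0,0]}'
python3 -m handwheel '{"gripper":[-1,-1],"slide":[[0,0,0],[0,0,0]],"yaw":[0,0]}'
python3 - <<'E'
from workcell import camera
from h import *
out=[]
for n,(u,v) in dict(side=(279,285),wrist=(320,150)).items():
    c=camera(n); np.savez(f"pics/{n}3.npz",**c)
    p=proj(c,[.4512,-.1962,.073]); q=proj(c,[.4512,-.1962,.054]); print(n,p,q)
    u,v=int(q[0]),int(q[1])
    u=min(max(u,50),590);v=min(max(v,50),430)
    out.append(cv2.resize(c["img"][v-50:v+50,u-50:u+50],(400,400),interpolation=cv2.INTER_CUBIC)); print(u-50,v-50)
cv2.imwrite("pics/c3.png",np.clip(np.hstack(out)[:,:,::-1]*1.5,0,255).astype(np.uint8))
E
```

```text
time: 6.47
ee_pos: [0.4501, -0.1972, 0.1698]
tcp_rot: [180.0, -0.0, -132.2]
wrist_force: [0.1, -0.2, -1.5]
opening: 0.0132
grasp_force: 49.1
time: 6.63
ee_pos: [0.4512, -0.1958, 0.1701]
tcp_rot: [180.0, 0.0, -132.1]
wrist_force: [0.5, -0.3, -1.0]
opening: 0.0126
grasp_force: 49.1
side [277.73811856 279.93976746] [278.20422722 289.65071178]
228 239
wrist [318.31396068 242.93308338] [318.26197634 234.35143559]
268 184
```

View pics/c3.png

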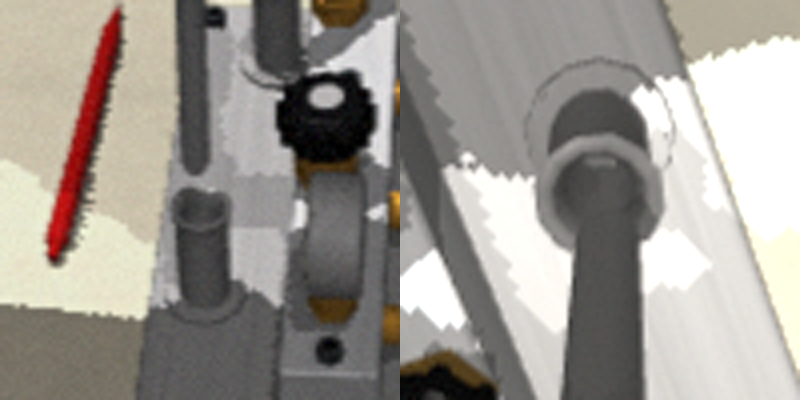

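The side crop (left) shows the foot at (196,172) just above the rim, whose centre is near (203,208). The wrist crop (right) shows the pin at column 607 and the rim at 600. That is about 1 mm off, so I'll get it in numbers from edges.

```bash
python3 - <<'E'
from h import *
S,W=load("side3"),load("wrist3")
def show(c,vs,u0,u1):
    g=cv2.cvtColor(c["img"],cv2.COLOR_RGB2GRAY)
    for v in vs: print(v,g[v,u0:u1].tolist())
print("side from 266");show(S,[262,270,276,279,281,283,285,287,289,291,293,295,298,302,306],266,294)
print("wrist from 298");show(W,[217,220,223,226,229,232,235,238,241,246,252,260,270],298,340)
E
```

```text
side from 266
262 [124, 125, 123, 125, 125, 117, 85, 42, 41, 48, 47, 47, 47, 55, 89, 105, 106, 104, 111, 117, 124, 119, 120, 120, 124, 127, 121, 120]
270 [129, 127, 127, 130, 128, 117, 88, 51, 44, 48, 45, 48, 43, 50, 78, 103, 109, 124, 123, 122, 120, 119, 123, 123, 125, 121, 117, 116]
276 [129, 127, 128, 129, 121, 96, 93, 59, 45, 49, 44, 48, 44, 46, 71, 105, 106, 109, 119, 120, 118, 121, 122, 124, 118, 120, 118, 120]
279 [132, 130, 130, 123, 98, 97, 89, 63, 45, 46, 46, 47, 46, 48, 73, 98, 102, 104, 100, 98, 104, 117, 125, 124, 119, 118, 119, 119]
281 [125, 128, 125, 118, 94, 97, 102, 93, 67, 50, 48, 43, 53, 78, 102, 105, 104, 103, 101, 99, 100, 111, 122, 122, 121, 121, 118, 121]
283 [130, 128, 128, 122, 98, 103, 103, 102, 105, 100, 98, 102, 101, 108, 106, 103, 101, 102, 100, 97, 104, 101, 103, 103, 103, 98, 98, 100]
285 [131, 133, 128, 120, 101, 103, 103, 99, 92, 84, 93, 99, 110, 107, 105, 107, 101, 102, 97, 100, 99, 101, 101, 103, 99, 98, 100, 99]
287 [128, 131, 122, 110, 100, 93, 62, 44, 44, 43, 46, 46, 53, 63, 73, 65, 63, 67, 79, 97, 104, 103, 104, 103, 98, 99, 102, 99]
289 [129, 
[... 2648 characters left out ...]
54, 54, 55, 53, 55, 55, 53, 52, 52, 50, 49, 47, 75, 149, 179, 177, 175, 178, 180, 182, 181, 181, 181, 180, 179]
252 [170, 170, 169, 169, 170, 170, 167, 167, 168, 167, 167, 169, 159, 76, 53, 53, 54, 55, 55, 54, 55, 54, 54, 53, 52, 51, 50, 49, 48, 64, 123, 174, 175, 176, 177, 175, 176, 178, 180, 180, 181, 181]
260 [147, 155, 166, 166, 168, 167, 167, 168, 168, 168, 166, 157, 84, 51, 54, 54, 54, 54, 54, 53, 53, 54, 53, 53, 53, 51, 50, 48, 47, 52, 89, 146, 147, 147, 148, 149, 150, 151, 150, 151, 152, 154]
270 [141, 142, 144, 143, 142, 140, 142, 141, 142, 142, 135, 88, 53, 53, 54, 55, 55, 54, 53, 53, 53, 53, 53, 54, 51, 52, 50, 48, 48, 45, 75, 144, 146, 144, 142, 144, 146, 146, 146, 147, 150, 148]
```

```bash

python3 -m handwheel '{"gripper":[-1,-1,-1,-1,-1,-1,-1,-1],"slide":[[0.4,-1.3,0],[0,0,0],[0,0,3],[0,0,5],[0,0,5],[0,0,4],[0,0,3],[0,0,2]],"yaw":[0,0,0,0,0,0,0,0]}'
python3 -m handwheel '{"gripper":[-1,-1,-1],"slide":[[0,0,3],[0,0,0],[0,0,0]],"yaw":[0,0,0]}'
```

```text
time: 7.4
ee_pos: [0.4515, -0.1973, 0.1476]
tcp_rot: [180.0, -0.0, -132.1]
wrist_force: [-0.4, -0.3, -0.9]
opening: 0.0128
grasp_force: 49.1
time: 7.65
ee_pos: [0.4517, -0.1973, 0.1452]
tcp_rot: [180.0, 0.0, -132.1]
wrist_force: [-0.1, 0.2, -1.1]
opening: 0.0131
grasp_force: 49.1
```

The foot is 7 mm below the rim with no force, so it is in the bore. Lowering on.

```bash

python3 -m handwheel '{"gripper":[-1,-1,-1,-1,-1,-1,-1,-1],"slide":[[0,0,3],[0,0,5],[0,0,6],[0,0,6],[0,0,5],[0,0,4],[0,0,3],[0,0,0]],"yaw":[0,0,0,0,0,0,0,0]}'
python3 -m handwheel '{"gripper":[-1,-1,-1],"slide":[[0,0,1.5],[0,0,0],[0,0,0]],"yaw":[0,0,0]}'
```

```text
time: 8.32
ee_pos: [0.4514, -0.1972, 0.1125]
tcp_rot: [179.9, -0.0, -132.1]
wrist_force: [-1.0, -0.8, -0.7]
opening: 0.0126
grasp_force: 49.1
time: 8.57
ee_pos: [0.4518, -0.1973, 0.1119]
tcp_rot: [-180.0, 0.0, -132.1]
wrist_force: [0.4, -0.3, -0.8]
opening: 0.0128
grasp_force: 49.0
```

Foot about 1 mm above the bottom. Release and rise clear of the gauge.

```bash

python3 -m handwheel '{"gripper":[1,1,1,1,1,1,1,1],"slide":[[0,0,0],[0,0,0],[0,0,0],[0,0,0],[0,0,0],[0,0,0],[0,0,0],[0,0,0]],"yaw":[0,0,0,0,0,0,0,0]}'
python3 -m handwheel '{"gripper":[1,1,1,1,1,1],"slide":[[0,0,-6],[0,0,-15],[0,0,-20],[0,0,-15],[0,0,-6],[0,0,0]],"yaw":[0,0,0,0,0,0]}'
python3 - <<'E'
from workcell import camera
from h import *
out=[]
for n in ["side","wrist"]:
    c=camera(n); np.savez(f"pics/{n}4.npz",**c)
    u,v=(278,255) if n=="side" else (317,215)
    out.append(cv2.resize(c["img"][v-60:v+60,u-60:u+60],(400,400),interpolation=cv2.INTER_CUBIC))
    print(n,[proj(c,[.4516,-.1973,z]).round(1).tolist() for z in (.054,.112,.140)])
cv2.imwrite("pics/c4.png",np.clip(np.hstack(out)[:,:,::-1]*1.5,0,255).astype(np.uint8))
E
```

```text
time: 9.23
ee_pos: [0.4517, -0.1973, 0.1118]
tcp_rot: [-180.0, -0.0, -132.1]
wrist_force: [0.2, -0.5, 1.1]
opening: 0.0854
grasp_force: 0.0
time: 9.73
ee_pos: [0.4524, -0.1976, 0.1755]
tcp_rot: [-179.9, 0.0, -132.1]
wrist_force: [-0.2, -0.2, 0.5]
opening: 0.0854
grasp_force: 0.0
side [[278.7, 290.1], [277.3, 259.5], [276.5, 243.7]]
wrist [[319.6, 233.2], [320.0, 263.1], [320.2, 283.8]]
```

View pics/c4.png

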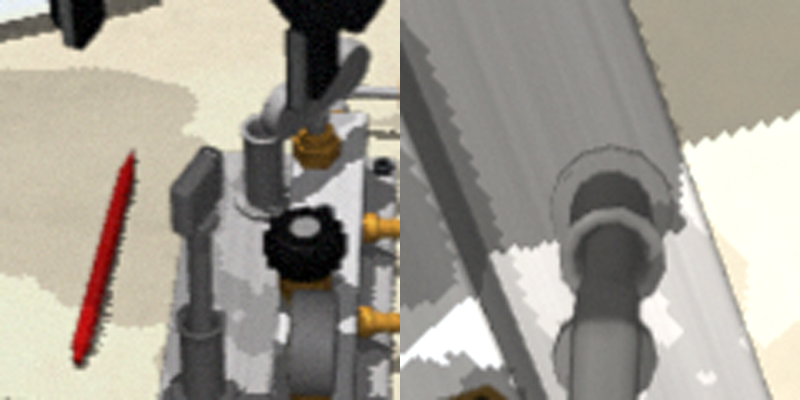

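The pin stands upright in the parking sleeve, tab at left-crop (195,190), with the collar just above the sleeve as expected. The fingers are clear. On to the thumbscrew.

```bash

python3 -m handwheel '{"gripper":[1,1,1,1,1,1,1,1],"slide":[[-8,0.3,0],[-18,0.6,0],[-26,0.8,0],[-27,0.8,0],[-25,0.8,0],[-15,0.5,0],[-8.9,0.3,0],[0,0,0]],"yaw":[0,0,0,0,0,0,0,0]}'
python3 -m handwheel '{"gripper":[1,1,1,1,1,1],"slide":[[0,0,0],[0,0,0],[0,0,0],[0,0,0],[0,0,0],[0,0,0]],"yaw":[0.096,0.096,0.096,0.096,0,0]}'
python3 - <<'E'
from workcell import camera
from h import *
c=camera("wrist"); np.savez("pics/wrist5.npz",**c)
cv2.imwrite("pics/wrist5.png",np.clip(cv2.resize(c["img"][150:350,217:417],None,fx=3,fy=3,interpolation=cv2.INTER_CUBIC)[:,:,::-1]*1.4,0,255).astype(np.uint8))
print(proj(c,[.5351,-.1,.0955]),proj(c,[.5351,-.1,.069]))
E
```

```text
time: 10.5
ee_pos: [0.5349, -0.0985, 0.1729]
tcp_rot: [179.9, -0.0, -132.0]
wrist_force: [-0.0, -0.5, 0.4]
opening: 0.0858
grasp_force: 0.0
time: 11.0
ee_pos: [0.5339, -0.1004, 0.1738]
tcp_rot: [-180.0, -0.0, -154.0]
wrist_force: [-0.7, 0.6, 0.4]
opening: 0.0853
grasp_force: 0.0
[318.49777343 255.19936403] [318.41540274 241.55692235]
```

View pics/wrist5.png

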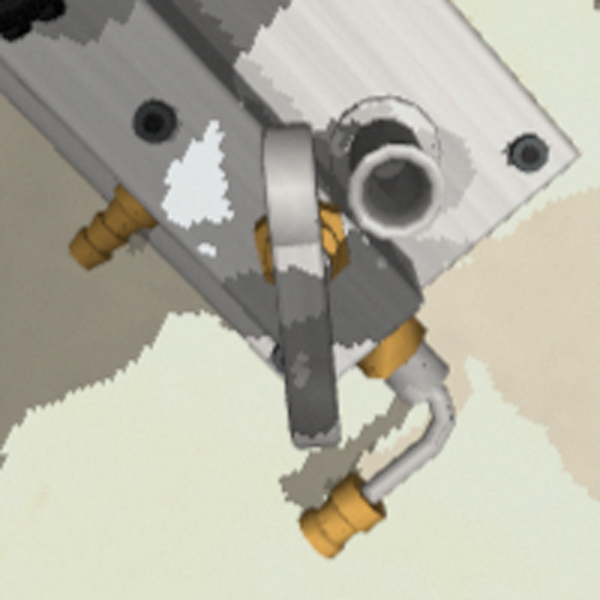

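The wrist crop shows the blade nearly vertical from (288,130) to (315,440), tilted about 5° the top way left, with the hexagon around (302,240) and the lock rim at (395,190). I'll check the centre numerically.

```bash
python3 - <<'E'
from h import *
c=load("wrist5"); p=lambda u,v,z: plane(c,u/3+217-.33,v/3+150-.33,z)
print("lock",p(395,190,.054)); print("hex",p(302,240,.056)); print("hole/screw ref", p(395,190,.054)[:2]+[.0218,-.0129])
a,b=p(292,135,.0955),p(316,432,.0955); print("blade top",a,b,(a+b)/2,np.linalg.norm(a-b),np.degrees(np.arctan2(*(a-b)[1::-1])))
a,b=p(277,245,.0955),p(327,245,.0955); print("width",np.linalg.norm(a-b))
E
python3 -c "
from workcell import sensors
o=sensors.get_obs();print(o['ee_pos'],o['tcp_rot'])"
```

```text
lock [ 0.51270213 -0.08878339  0.054     ]
hex [ 0.53157295 -0.10250094  0.056     ]
hole/screw ref [ 0.53450213 -0.10168339]
blade top [ 0.50442204 -0.11776463  0.0955    ] [ 0.55598268 -0.08746172  0.0955    ] [ 0.53020236 -0.10261318  0.0955    ] 0.05980607033184349 -149.5566505230848
width 0.00945641894950464
[ 0.53400292 -0.10027388  0.17378524] [-1.79996634e+02 -1.19034112e-02 -1.53945553e+02]
```

```bash

python3 -m handwheel '{"gripper":[1,1,1,1,1,1,1,1],"slide":[[0,0,5],[-0.9,-0.4,15],[0,0,22],[0,0,22],[0,0,18],[0,0,13],[0,0,8],[0,0,4]],"yaw":[-0.07,0,0,0,0,0,0,0]}' 80
python3 -m handwheel '{"gripper":[1,1,-1,-1,-1,-1,-1,-1],"slide":[[0,0,0],[0,0,0],[0,0,0],[0,0,0],[0,0,0],[0,0,0],[0,0,0],[0,0,0]],"yaw":[0,0,0,0,0,0,0,0]}' 80
python3 -m handwheel '{"gripper":[-1,-1,-1,-1,-1],"slide":[[0,0,0],[0,0,0],[0,0,0],[0,0,0],[0,0,0]],"yaw":[0,0,0,0,0]}'
python3 -c "
from workcell import sensors
o=sensors.get_obs();print(o['q'],o['torque'])"
```

```text
time: 11.72
ee_pos: [0.5349, -0.0997, 0.0658]
tcp_rot: [180.0, -0.1, -150.0]
wrist_force: [-0.5, -0.8, 0.4]
opening: 0.0853
grasp_force: 0.0
time: 12.38
ee_pos: [0.5354, -0.0996, 0.0669]
tcp_rot: [-180.0, 0.0, -150.1]
wrist_force: [0.4, -0.9, 1.3]
opening: 0.0125
grasp_force: 3.4
time: 12.8
ee_pos: [0.5355, -0.0995, 0.067]
tcp_rot: [-180.0, 0.0, -150.1]
wrist_force: [-1.3, 0.4, 3.8]
opening: 0.0082
grasp_force: 79.5
[-1.05327160e+01  4.24202650e+00 -8.88014676e+00  7.68605674e+01
  3.26841088e-03 -4.04563801e+01] [0.1057748  0.25585695 0.06876481]
```

```bash

for i in 1 2; do python3 -m handwheel '{"gripper":[-1,-1,-1,-1,-1,-1,-1,-1],"slide":[[0,0,0.03],[0,0,0.03],[0,0,0.03],[0,0,0.03],[0,0,0.03],[0,0,0.03],[0,0,0.03],[0,0,0.03]],"yaw":[0.09,0.09,0.09,0.09,0.09,0.09,0.09,0.09]}' | grep -E "ee_pos|rot|force"; python3 -c "
from workcell import sensors
o=sensors.get_obs();print(o['q'][5],o['torque'])"; done
```

```text
ee_pos: [0.5357, -0.1008, 0.0668]
tcp_rot: [-179.9, 0.1, 168.4]
wrist_force: [-0.3, -7.3, 3.0]
grasp_force: 79.7
1.0510433691245513 [-1.51758098  0.14056846  0.04528798]
ee_pos: [0.535, -0.1019, 0.0666]
tcp_rot: [-179.8, 0.2, 127.1]
wrist_force: [-3.1, -13.2, 4.7]
grasp_force: 80.0
42.30270021716774 [-2.66379883  0.87560832  0.08316406]
```

```bash

python3 -m handwheel '{"gripper":[-1,-1,-1,-1,-1,-1,-1,-1],"slide":[[-1.4,-1.5,0.03],[0,0,0.03],[0,0,0.03],[0,0,0.03],[0,0,0.03],[0,0,0.03],[0,0,0.03],[0,0,0.03]],"yaw":[0.08,0.09,0.09,0.09,0.09,0.09,0.09,0.06]}' | grep -E "ee_pos|rot|force"; python3 -c "
from workcell import sensors
o=sensors.get_obs();print(o['q'][5],o['torque'])"
python3 -m handwheel '{"gripper":[-1,-1,-1,-1,-1,-1],"slide":[[0,0,0.03],[0,0,0.03],[0,0,0.03],[0,0,0.03],[0,0,0],[0,0,0]],"yaw":[0.06,0.06,0.06,0.06,0,0]}' | grep -E "ee_pos|rot|force"; python3 -c "
from workcell import sensors
o=sensors.get_obs();print(o['q'][5],o['torque'])"
```

```text
ee_pos: [0.5338, -0.1025, 0.0662]
tcp_rot: [-179.9, 0.1, 88.1]
wrist_force: [-8.6, -4.4, 9.4]
grasp_force: 80.5
81.07255810909494 [-0.97884895  1.88281872  0.09152964]
ee_pos: [0.5333, -0.1025, 0.0662]
tcp_rot: [-179.8, 0.1, 74.6]
wrist_force: [-11.6, -4.6, 9.3]
grasp_force: 80.5
94.57759902507219 [-0.85988839  2.21284352 -0.10018645]
```

```bash

for i in 1 2; do python3 -m handwheel '{"gripper":[-1,-1,-1,-1],"slide":[[-0.3,-0.5,-0.1],[0,0,0],[0,0,0],[0,0,0]],"yaw":[0.03,0.03,0.03,0]}' | grep -E "ee_pos|rot|force"; python3 -c "
from workcell import sensors
o=sensors.get_obs();print(o['q'][5],o['torque'])"; done
```

```text
ee_pos: [0.5331, -0.1025, 0.0662]
tcp_rot: [-179.9, 0.1, 69.4]
wrist_force: [-8.5, -4.7, 8.6]
grasp_force: 80.3
99.78512758929334 [-0.67131582  1.74191276 -0.03655613]
ee_pos: [0.533, -0.1024, 0.0662]
tcp_rot: [-179.9, 0.1, 64.3]
wrist_force: [-6.3, -2.9, 6.4]
grasp_force: 87.0
104.86018764118629 [-0.6128343   1.36467412  0.84000755]
```

Torque jumped to 0.84 N m at yaw 64°, against friction of 0.07, so the screw is seated. I'll hold 0.4 s, then look at the blade before backing off.

```bash

python3 -m handwheel '{"gripper":[-1,-1,-1,-1,-1],"slide":[[0,0,0],[0,0,0],[0,0,0],[0,0,0],[0,0,0]],"yaw":[0.02,0,0,0,0]}' ; python3 - <<'E'
from workcell import sensors,camera
from h import *
o=sensors.get_obs();print(o['q'][5],o['torque'],o["tcp_rot"])
c=camera("side"); np.savez("pics/side6.npz",**c)
cv2.imwrite("pics/side6.png",np.clip(cv2.resize(c["img"][170:350,220:400],None,fx=3.3,fy=3.3,interpolation=cv2.INTER_CUBIC)[:,:,::-1]*1.5,0,255).astype(np.uint8))
E
```

```text
time: 16.38
ee_pos: [0.5329, -0.1024, 0.0662]
tcp_rot: [-179.9, 0.1, 63.3]
wrist_force: [-6.7, -2.5, 6.3]
opening: 0.0084
grasp_force: 91.1
105.88540282244183 [-0.69947846  1.38420405  1.03273916] [-1.79935420e+02  1.19129430e-01  6.32911609e+01]
```

View pics/side6.png

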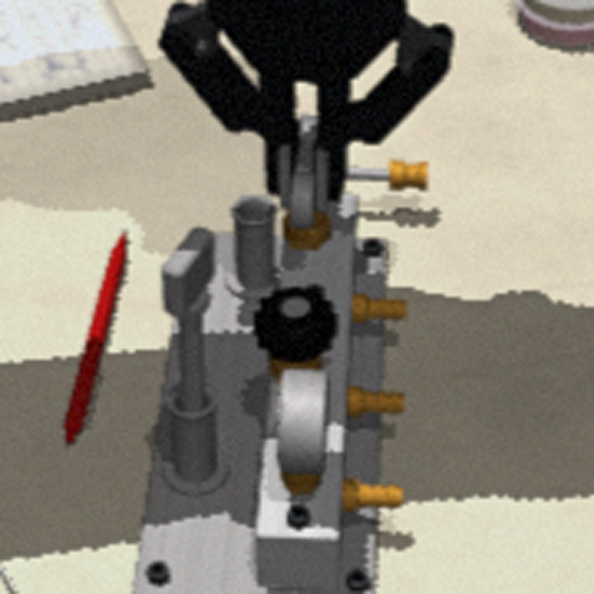

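The blade now lies along the manifold's y at crop (305,170), and the pin stands parked at (190,330). Back off 1.66 rad to tool yaw 158.6.

```bash

for i in 1 2; do python3 -m handwheel '{"gripper":[-1,-1,-1,-1,-1,-1,-1,-1],"slide":[[0,0,-0.03],[0,0,-0.03],[0,0,-0.03],[0,0,-0.03],[0,0,-0.03],[0,0,-0.03],[0,0,-0.03],[0,0,-0.03]],"yaw":[-0.09,-0.09,-0.09,-0.09,-0.09,-0.09,-0.09,-0.09]}' | grep -E "ee_pos|rot|force"; done
python3 -m handwheel '{"gripper":[-1,-1,-1,-1,-1,-1,-1,-1],"slide":[[0,0,-0.03],[0,0,-0.03],[0,0,0],[0,0,0],[0,0,0],[0,0,0],[0,0,0],[0,0,0]],"yaw":[-0.09,-0.07,-0.04,-0.02,0,0,0,0]}' 
python3 - <<'E'
from workcell import sensors,camera
from h import *
o=sensors.get_obs();print(o['qd'].round(2),o['torque'],o["tcp_rot"],o["time"])
c=camera("side"); np.savez("pics/side7.npz",**c)
cv2.imwrite("pics/side7.png",np.clip(cv2.resize(c["img"][170:350,220:400],None,fx=3.3,fy=3.3,interpolation=cv2.INTER_CUBIC)[:,:,::-1]*1.5,0,255).astype(np.uint8))
E
```

```text
ee_pos: [0.5342, -0.1025, 0.0665]
tcp_rot: [180.0, 0.1, 104.7]
wrist_force: [1.5, -3.7, 2.2]
grasp_force: 79.3
ee_pos: [0.5353, -0.1017, 0.0668]
tcp_rot: [179.9, 0.1, 146.0]
wrist_force: [6.5, 1.2, -1.3]
grasp_force: 79.0
time: 18.43
ee_pos: [0.5354, -0.1014, 0.0669]
tcp_rot: [179.9, 0.1, 158.4]
wrist_force: [7.0, 3.4, -1.0]
opening: 0.0085
grasp_force: 79.1
[ 0.06  0.01 -0.03  0.04 -0.09 -0.04] [ 0.53683427 -1.50146166  0.03250957] [1.79888864e+02 1.45420738e-01 1.58385466e+02] 18.4333
```

View pics/side7.png

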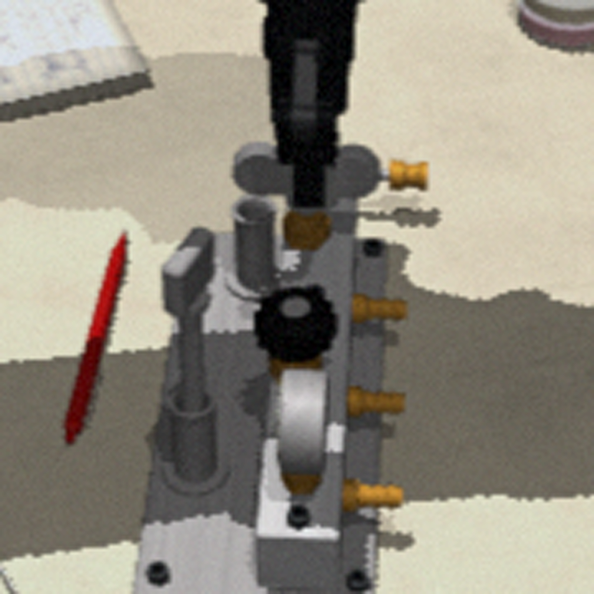

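The blade is now square across the bar, from (235,165) to (380,165). It is gripped with 79 N and still, and the pin is parked. Handing in.

```bash
python3 -c "
from workcell import ticket
print(ticket.job_done())"
```

```text
the job is handed in; nothing more can be done
None
```

Handed in at 18.4 s; no verdict came back, but my measurements show the pin fully down in the parking sleeve and the thumbscrew seated, then backed off about a quarter turn and still gripped at 79 N.

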